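# Open the forge's counterweighted door and push the bar in

### The arm

A 6-joint arm with a two-finger parallel gripper is mounted at the origin on the work surface. World frame = base frame: x ahead of the robot, y to its left, z up, the work surface at z = 0. Lengths are in mm, angles in degrees, forces in N, time in s.
With the tool pointing down it reaches from about 350 to 850 mm from the base axis. Payload 8.1 kg.
Tool frame: the origin (TCP) lies midway between the tips of the shut fingers; the grasp point (between the pads) lies 19 mm behind it; z points along the fingers, y is the line along which they close (so a half turn about z gives the same grasp; the last joint's range is limited). The gripper opens to 85 mm and grips with 20 to 120 N. Pads are 22 mm wide; open, the fingers measure 114 mm over their backs; the gripper's body (76 mm by 85 mm) begins 54 mm behind the grasp point. The pads swing forward as they close: fully open they stand 13 mm farther back than shut.
Start: joints at [-4.893, 7.471, 85.268, -0, 87.261, -4.893], TCP at [600.004, 0.022, 231.292] pointing down, gripper open.
Joint ranges: [-169.43, 169.43], [-51.17, 129.36], [1.28, 143.12], [-76.62, 256.62], [0, 156.53], [-152.29, 152.29]. Speed limits (degrees/s): [136.94, 136.94, 159.86, 180, 180, 180].

### API

Orientations are given as [roll, pitch, yaw] about the fixed x, y, z axes, in that order (R = Rz(yaw) Ry(pitch) Rx(roll)).
In Python, from bench import sense, snapshot, order, finder gives the robot as it stands.
- The arm moves only by the tool send_rows, never from a script. Its argument "steps" is a list of rows, each a list of 2 entries, a list of its own where there are three numbers: the shift along the world's x, y, z in units of 30 mm (1.0 is 30 mm), then the turn, a rotation vector about the world's x, y, z in rad. In form: [[[dx, dy, dz], [wx, wy, wz]], ...]. A call has 1 to 10 rows; each row is the pose to reach, as a shift and turn from the pose commanded when the call began; what a row does not reach only later rows make up. A row lasts 1/8 s, in which the tool goes at most 62.5 mm and 10.7 degrees, less where a joint would pass 70% of its speed; a pose out of reach is approached as far as the arm can. A call with a gripper value outside its range is refused whole. "fingers" is the closure, from 0 (fully open) to 1 (shut), set as the call begins (left out, the last holds). The fingers move at their own pace and stop on an object; "squeeze" is the grip in N (left out, the last holds). Time passes only in rows, so rows that repeat a pose let the fingers close. It gives the time, the measured TCP pose, the force, the opening and the grip force at its end, in the units of the state.
- sense(): the state, without advancing time (a new reading comes with each control period).
- snapshot(name): name is "scene" or "side" or "wrist"; returns a dict with "img" (384x512x3 uint8, red, green, blue), "K" (3x3 intrinsics, pixels), "pose" (4x4, takes a point from camera to world coordinates). Camera axes: x right, y up, looking along -z (the intrinsics and any distortion apply to the point x, -y, -z); pixel columns grow to the right and rows downward; lengths in mm; the calibration is good to about 2 mm. The wrist camera is an equidistant fisheye: a pixel r from the principal point sees the ray r / f radians off the axis. A picture is of the moment at which its call begins. There is no depth.
- order.hand_in(): hands the job in; it is judged then, once.
Trained networks look in the newest picture that a camera, given by its name, has taken for a name from the list of things; names that differ only in an ending like _2 or _b are one class to them, and where a whole thing is asked for, a point or a joint stands for the part that bears it (a point fixed in the world has none). Each returns a list of dicts, best first, with "confidence" (0 to 1); they miss things now and then, are a little off and sometimes report something else, mostly with a low value. They report only what shows in the picture. A call takes as long as a camera call. They do not tell look-alikes from the thing itself.
- finder.find_in(label, camera): "box" ([left, top, width, height] as shares, 0 to 1, of the picture: columns of its width, rows of its height, round what is visible of it).
- finder.trace(label, camera): "mask" (384x512 bool, what is visible of it) and "box" ([left, top, width, height] as shares, 0 to 1, of the picture: columns of its width, rows of its height, round what is visible of it).
- finder.pinpoint(label, camera): "at" ([column, row] as shares, 0 to 1, of the picture: columns of its width, rows of its height: a listed point, or the origin of a listed thing).
The state is a dict: "time": time; "joint_pos": joint angles; "qd": joint speeds; "joint_efforts": joint torques, N m; "tool_pos": TCP position; "tcp_rot": TCP orientation; "ft_force": force on the tool from outside, world axes, zero at the start; "wrist_torque": the same for the moment, N m; "finger_gap": finger opening in mm; "grip_force": force on a finger pad.
Only numpy, scipy, OpenCV 4.12 (cv2) and the standard library are available. Lean on these libraries where they do the work, as an engineer would, in place of code of your own. Each camera call takes 0.05 s, during which the arm holds its last target. There are 200 camera calls.

### The job

Load the cold bench forge. Push the handle of its counterweighted door up and over, past the balance point, without flinging it, so that the door stays raised by itself clear of the mouth; then push the square steel bar straight along its rest with a fingertip until about half of its length is inside the mouth. Do not pick the bar up off the rest, leave the other things where they are, and finish clear of everything.

Things in the scene. Friction and masses are not known exactly. Their poses are not given: they have to be found in the camera images.
- forge: bench gas forge, fixed: grey sheet-metal box 260 mm wide (x), 320 deep (y), 240 high, burner pipe on its roof up to 410 mm high. Origin at table height under the middle of the mouth, in the plane of the front. y points straight out of the mouth (the box lies at negative y), x towards the door's pivot side, z up. Mouth: x -55 to 55 mm, z 90 to 190 mm; its floor at z 90 runs 290 mm inward
- mouth (a point): middle of the mouth's sill, forge frame (0, 0, 90 mm), axes as the forge's. From here the work rest runs outward, level with the forge floor: a plate 100 mm wide (x -50 to 50), y 0 to 200 mm, top at z 90, with lips 12 mm high along both sides from y 35 mm on. The raised door leaves the space over the rest free
- door (a joint): door boom angle: 0 shut (plate across the mouth), 1.6 rad raised against its stop. It turns in a plane parallel to the forge's front. Weights on its tail: it balances at about 0.8 rad; below 0.75 it falls shut, past 0.9 it falls open by itself in a second or two and stays. Damped; the handle needs some 3 to 5 N upward near shut, less towards the balance point
- door_pivot (a point): pivot line of the door boom, along the forge's y; forge frame (105, 22, 115 mm); fixed
- door_handle (a point): middle of the door's handle: round steel peg, 14 mm thick with a 20 mm ball end, sticking out along the forge's y from the boom's free end, 120 mm long (56 mm either side of here). Shut, it is 230 mm from the pivot line towards the forge's -x and 60 mm higher (175 mm above the table), free below and on its outer (-x) side; it swings up and over to +x on a 238 mm radius
- bar: middle of the underside of the loose square steel bar, 20 x 20 x 240 mm, about 0.75 kg, lying on the work rest along the forge's y (its own y points outward, z up). At the start it lies wholly outside, its inner end 35 to 60 mm in front of the mouth, its outer end hanging free 75 to 100 mm past the rest
- bar_front (a point): centre of the bar's inner end face, the one that goes into the forge (120 mm from its middle, 10 mm above its underside)
- bar_back (a point): centre of the bar's outer end face, the one to push on (120 mm from its middle, 10 mm above its underside)
- brick: half fire brick, a pale block 114 x 114 x 64 mm high, on the table beside the rest on the handle's side; to be left alone. Origin at the centre of its underside
- tin: steel flux tin, 68 mm across, 70 mm high, on the table on the other side of the rest; to be left alone. Origin at the centre of its underside
- hammer: hammer, 300 mm long, lying; to be left alone. Origin at the centre of its underside
- brush: wire brush, 240 mm long, lying; to be left alone. Origin at the centre of its underside
- tongs: smith's tongs, 330 mm long, lying; to be left alone. Origin at the centre of its underside
- chisel: cold chisel, 180 mm long, lying; to be left alone. Origin at the centre of its underside
Not all that is in view belongs to the job. Leave any green or orange look-alike of the bar alone.

How it is judged (in metres and radians):
On the way, in this order (a step that is already met when the one before it is completed fails the run):
1. the door has gone over its balance point and stands raised with nothing touching it (value of joint door above 1.45 rad and contact force between each of the arm, the fingers and forge below 0.1 N), for 0.3 s.
2. the bar's end is well inside the mouth (y of bar_front in the frame of forge below -0.092 m), for 0.1 s.
At the end, for the whole second after the job is handed in: the door stands raised by itself (joint above 1.45 rad, at rest), and the bar lies still and level on the rest and the forge floor, straight within the mouth's width (both ends within 50 mm of its middle line), with 92 to 148 mm of its 240 mm inside the front plane (value of joint door above 1.45 rad and velocity of joint door between -0.1 and 0.1 rad/s and y of bar_front in the frame of forge between -0.148 and -0.092 m and x of bar_front in the frame of forge between -0.05 and 0.05 m and x of bar_back in the frame of forge between -0.05 and 0.05 m and height (world z) of bar_front between 0.09 and 0.115 m and height (world z) of bar_back between 0.09 and 0.115 m and linear speed of bar below 0.02 m/s); the robot touches nothing.
It fails at once if the bar was lifted off the rest (height (world z) of bar above 0.108 m).
It fails at once if the bar was tipped off the rest (height (world z) of bar below 0.078 m).
It fails at once if the door was flung (faster than 4 rad/s) (velocity of joint door above 4 rad/s or velocity of joint door below -4 rad/s).
It fails at once if one of the other things was moved by more than 30 mm (distance of any of brick, tin, hammer, brush, tongs, chisel from where it was at the start of the episode above 0.03 m).
It also fails if it takes over 64 s, if anything falls off the work surface, if the arm or the gripper's body presses on something with over 40 N, if the wrist force passes 120 N, or if a joint passes its speed limit or range.

## Working session

There is one attempt and no reset: what is moved stays moved. The work goes in short steps, Python scripts to look and compute and a tool call to move; the robot and the scene stay as the last step left them, time stands still between calls to the robot, and variables do not carry over. Pictures are saved under pics/ and viewed, at most 10 in all, crops included, and the job is handed in when it is done.

Besides the shell and the picture viewer there is one more tool, called after "Emit:" as name(argument=value, ...) on one line, values as JSON. send_rows: Moves the arm, as the interface text tells. Its arguments: {"type":"object","properties":{"steps":{"type":"array"},"fingers":{"type":"number"},"squeeze":{"type":"number"}},"required":["steps"]}

```bash
mkdir -p pics; cat > look.py <<'E'
from bench import sense, snapshot, order, finder
import cv2, numpy as np
def save(cam,name):
    s=snapshot(cam); cv2.imwrite(f'pics/{name}.png', s['img'][:,:,::-1]); return s
E
python3 - <<'E'
from look import *
a=save('scene','a'); b=save('side','b')
cv2.imwrite('pics/ab.png', cv2.resize(np.vstack([a['img'],b['img']])[:,:,::-1],None,fx=.78,fy=.78))
for s in (a,b): print(s['K'].round(1).tolist(), s['pose'].round(3).tolist())
for cam in('scene','side'):
  for l in ['mouth','door_pivot','door_handle','bar','bar_front','bar_back','forge','brick','tin','hammer','brush','tongs','chisel']:
    print(cam,l,[(np.round(np.array(d['at'])*[512,384],1).tolist(),round(d['confidence'],2)) for d in finder.pinpoint(l,cam)[:3]])
print(sense())
E
```

```text
[[440.9, 0.0, 250.5], [0.0, 440.9, 188.6], [0.0, 0.0, 1.0]] [[-0.698, -0.566, 0.438, 1215.714], [0.716, -0.55, 0.429, 737.06], [-0.002, 0.614, 0.79, 1375.771], [0.0, 0.0, 0.0, 1.0]]
[[447.3, 0.0, 262.2], [0.0, 447.3, 200.1], [0.0, 0.0, 1.0]] [[-0.201, 0.611, -0.766, -758.793], [-0.98, -0.126, 0.156, 324.416], [-0.002, 0.781, 0.624, 1181.208], [0.0, 0.0, 0.0, 1.0]]
scene mouth [([191.9, 189.3], 0.63), ([260.2, 191.5], 0.23)]
scene door_pivot [([181.9, 202.9], 0.88)]
scene door_handle [([227.6, 155.2], 0.8)]
scene bar [([234.9, 204.0], 0.73), ([248.5, 148.1], 0.51)]
scene bar_front [([340.8, 215.0], 0.82), ([200.8, 189.3], 0.59)]
scene bar_back [([258.3, 212.9], 0.62), ([308.7, 172.5], 0.62), ([275.2, 141.2], 0.58)]
scene forge [([195.4, 198.5], 0.69)]
scene brick [([258.3, 193.1], 0.82)]
scene tin [([229.5, 246.2], 0.71)]
scene hammer [([361.4, 223.4], 0.82), ([229.6, 155.8], 0.39)]
scene brush [([294.0, 295.3], 0.58)]
scene tongs [([191.2, 187.6], 0.67), ([214.8, 124.1], 0.43)]
scene chisel [([343.3, 290.0], 0.62)]
side mouth [([298.0, 182.7], 0.71)]
side door_pivot [([278.9, 166.3],
[... 553 characters left out ...]
.25)]
{'time': 1.4, 'joint_pos': array([-4.89039856e+00,  7.47246018e+00,  8.52685691e+01, -3.44928069e-04,
        8.72615447e+01, -4.89365444e+00]), 'qd': array([-0.05434446,  0.06079823,  0.04478728,  0.0186386 ,  0.00608873,
        0.00115309]), 'joint_efforts': array([-4.81089101e-04, -5.69310915e+01, -5.00852859e+01, -3.68101100e-04,
        1.36731935e-03, -5.30607281e-06]), 'tool_pos': array([5.99994313e+02, 4.84930983e-02, 2.31271340e+02]), 'tcp_rot': array([-1.79997406e+02,  1.23694156e-04,  9.00032724e+01]), 'ft_force': array([ 0.441533  , -0.39372408, -1.107089  ]), 'wrist_torque': array([-0.00403072, -0.00901497,  0.01876558]), 'grip_force': 0.0, 'finger_gap': 85.2487112564641}
```

View pics/ab.png

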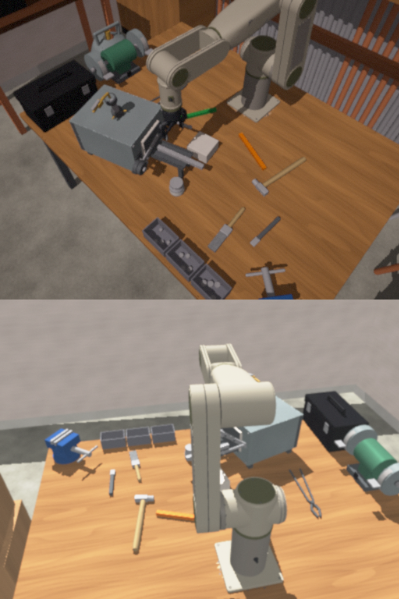

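```bash
python3 - <<'E'
import cv2
a=cv2.imread('pics/a.png'); b=cv2.imread('pics/b.png')
cv2.imwrite('pics/c1.png',cv2.resize(a[95:265,80:345],None,fx=3,fy=3,interpolation=cv2.INTER_CUBIC))
E
```

```text
(no output)
```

View pics/c1.png

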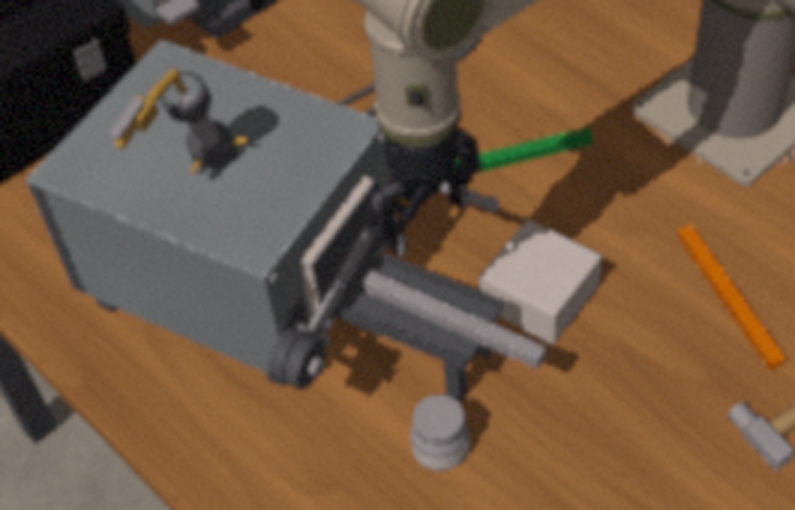

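```bash
cat >> look.py <<'E'
import pickle
CAM={'scene':(np.array([[440.9,0,250.5],[0,440.9,188.6],[0,0,1]]),None)}
def ray(s,uv):
    K,P=s['K'],s['pose']; d=np.array([(uv[0]-K[0,2])/K[0,0],-(uv[1]-K[1,2])/K[1,1],-1.])
    return P[:3,3],P[:3,:3]@d
def onz(s,uv,z):
    o,d=ray(s,uv); return o+d*(z-o[2])/d[2]
def proj(s,p):
    c=s['pose'][:3,:3].T@(np.asarray(p,float)-s['pose'][:3,3]); K=s['K']
    return np.array([K[0,2]+K[0,0]*c[0]/-c[2],K[1,2]-K[1,1]*c[1]/-c[2]])
E
python3 - <<'E'
from look import *
from scipy.optimize import least_squares
a=snapshot('scene'); pickle.dump(a,open('a.pkl','wb')); pickle.dump(snapshot('side'),open('b.pkl','wb'))
obs={(-130,-320,240):(135,109),(-130,0,240):(206.7,134.3),(130,0,240):(170,186.7),(130,-320,240):(90.7,155),(105,22,115):(181.9,202.9),(0,0,90):(191.9,189.3)}
for k,v in obs.items(): print(k,onz(a,v,k[2]).round())
def T(q,p):
    c,s=np.cos(q[2]),np.sin(q[2]); return np.array([q[0]+c*p[0]-s*p[1],q[1]+s*p[0]+c*p[1],p[2]])
f=lambda q:np.concatenate([proj(a,T(q,k))-v for k,v in obs.items()])
m=onz(a,(192,189),90)
best=min((least_squares(f,[m[0],m[1],y],loss='soft_l1') for y in np.arange(-3,3,1)),key=lambda r:r.cost)
q=best.x; print(q,np.degrees(q[2]),f(q).round(1))
np.save('q.npy',q)
c,s=np.cos(q[2]),np.sin(q[2])
def inv(p): d=np.array(p)-[q[0],q[1],0]; return np.array([c*d[0]+s*d[1],-s*d[0]+c*d[1],d[2]]).round(1)
print('handle',inv(onz(a,(227.6,155.2),175)))
for u in [(203,187.5),(259,212),(260,213.5)]: print('bar',inv(onz(a,u,105)))
print('brick',inv(onz(a,(258.3,193.1),0)), 'tin',inv(onz(a,(229.5,246),0)),'ham',inv(onz(a,(361,223),0)),'brush',inv(onz(a,(294,295),0)))
print('brick top',[inv(onz(a,(80+x/3,95+y/3),64)) for x,y in [(482,275),(535,222),(605,262),(550,300)]])
print('tcp',inv([600,0,231]))
print('wrist-ball?',inv(onz(a,(80+495/3,95+205/3),175)))
E
```

```text
(-130, -320, 240) [ 617. -462.  240.]
(-130, 0, 240) [ 517. -167.  240.]
(130, 0, 240) [763. -75. 240.]
(130, -320, 240) [ 866. -381.  240.]
(105, 22, 115) [730. -78. 115.]
(0, 0, 90) [ 655. -115.   90.]
[ 642.22258051 -121.08992876  107.13254424] 6138.242633722549 [-1.  -0.1  0.7  0.9 -1.6 -0.4 -0.5 -0.4  0.9  2.5  1.5 -2.8]
handle [-127.1   80.5  175. ]
bar [ -1.9  41.6 105. ]
bar [  7.  272.5 105. ]
bar [ 11.2 278.3 105. ]
brick [-139.9  201.4    0. ] tin [120.8 210.8   0. ] ham [-180.9  605.3    0. ] brush [193. 491.   0.]
brick top [array([-94. , 148.5,  64. ]), array([-202.4,  171. ,   64. ]), array([-181.1,  279.5,   64. ]), array([-95.8, 242.3,  64. ])]
tcp [ -2.2 128.2 231. ]
wrist-ball? [-119.7  155.5  175. ]
```

```bash
cat >> look.py <<'E'
from scipy.spatial.transform import Rotation as Rot
Q=np.array([642.2,-121.1,0.3184])
cy,sy=np.cos(Q[2]),np.sin(Q[2])
def W(p): return np.array([Q[0]+cy*p[0]-sy*p[1],Q[1]+sy*p[0]+cy*p[1],p[2]])
def F(p): d=np.array(p)-[Q[0],Q[1],0]; return np.array([cy*d[0]+sy*d[1],-sy*d[0]+cy*d[1],d[2]])
FX,FY,FZ=np.array([cy,sy,0]),np.array([-sy,cy,0]),np.array([0,0,1.])
def Rt(tau,sgn=-1):   # tool z tilted tau deg from down towards forge +x, tool y = sgn*forge y
    t=np.radians(tau); z=np.sin(t)*FX-np.cos(t)*FZ; y=sgn*FY; return Rot.from_matrix(np.column_stack([np.cross(y,z),y,z]))
def rv(R,R0=None):
    if R0 is None: R0=Rot.from_euler('xyz',sense()['tcp_rot'],degrees=True)
    return (R*R0.inv()).as_rotvec()
def sh(p,p0=None):
    if p0 is None: p0=sense()['tool_pos']
    return (W(p)-p0)/30
E
python3 - <<'E'
from look import *
print('tilt45',rv(Rt(45)),rv(Rt(45,1)),'vert',rv(Rt(0)))
for p in [(-60,115,290),(-170,95,280),(-185,95,230),(-160,95,140),(-138,95,127),(-120,95,145)]: print(p,W(p).round(),sh(p).round(2))
E
```

```text
tilt45 [ 0.67795069 -0.49037196 -1.18390368] [-0.53282278 -0.73664769  1.77835022] vert [-2.80480572e-05  1.75598881e-05 -1.25239186e+00]
(-60, 115, 290) [549. -31. 290.] [-1.69 -1.02  1.96]
(-170, 95, 280) [451. -84. 280.] [-4.97 -2.8   1.62]
(-185, 95, 230) [437. -89. 230.] [-5.44 -2.96 -0.04]
(-160, 95, 140) [461. -81. 140.] [-4.65 -2.7  -3.04]
(-138, 95, 127) [481. -74. 127.] [-3.95 -2.47 -3.48]
(-120, 95, 145) [498. -68. 145.] [-3.38 -2.28 -2.88]
```

Emit:
send_rows(steps=[[[-0.4,-0.2,0.8],[0.08,-0.06,-0.14]],[[-1.2,-0.6,1.8],[0.16,-0.12,-0.29]],[[-2.2,-1.2,2.2],[0.25,-0.18,-0.43]],[[-3.2,-1.8,2.2],[0.33,-0.24,-0.57]],[[-4.2,-2.4,2.0],[0.41,-0.3,-0.72]],[[-5.0,-2.8,1.6],[0.5,-0.36,-0.87]],[[-5.2,-2.9,1.2],[0.58,-0.42,-1.02]],[[-5.4,-2.95,0.6],[0.64,-0.46,-1.12]],[[-5.4,-2.95,0.0],[0.678,-0.49,-1.184]],[[-5.4,-2.95,0.0],[0.678,-0.49,-1.184]]], fingers=1)

```text
time: 2.75
tool_pos: [445.3, -95.4, 227.8]
tcp_rot: [-179.2, -44.7, 18.0]
ft_force: [0.1, 0.9, 0.0]
finger_gap: 0.2
grip_force: 0.0
```

```bash
python3 - <<'E'
from look import *
a=save('scene','d'); 
for l in ['door_handle','bar_front','bar_back','mouth']:
    print(l,[((np.array(d['at'])*[512,384]).round(1).tolist(),round(d['confidence'],2)) for d in finder.pinpoint(l,'scene')[:2]])
s=sense(); print(s['joint_pos'].round(1),F(s['tool_pos']),s['tool_pos'])
im=cv2.resize(a['img'][95:265,120:320,::-1],None,fx=3.5,fy=3.5,interpolation=cv2.INTER_CUBIC)
def dot(p,c):
    u=(proj(a,W(p))-[120,95])*3.5+1; cv2.circle(im,tuple(int(v) for v in u),3,c,-1)
for p in [(-125,24,175),(-125,80,175),(-125,136,175)]: dot(p,(0,0,255))
for p in [(0,0,90),(50,200,90),(-50,200,90),(105,22,115),(-55,0,190),(55,0,190)]: dot(p,(0,255,0))
for p in [(-10,41,110),(10,41,110),(10,281,110),(-10,281,110)]: dot(p,(255,0,255))
dot(F(s['tool_pos']),(255,255,0))
cv2.imwrite('pics/d2.png',im)
E
```

```text
door_handle [([228.2, 157.3], 0.94), ([363.2, 224.1], 0.7)]
bar_front [([201.9, 188.0], 0.97), ([341.4, 215.1], 0.87)]
bar_back [([275.6, 138.8], 0.83), ([255.3, 212.1], 0.58)]
mouth [([192.6, 188.7], 0.8), ([261.4, 191.6], 0.68)]
[-52.3 -51.1 140.9  43.2  77.1  14. ] [-177.73093627   85.16521905  232.01032719] [446.7415144  -95.85360126 232.01032719]
```

View pics/d2.png

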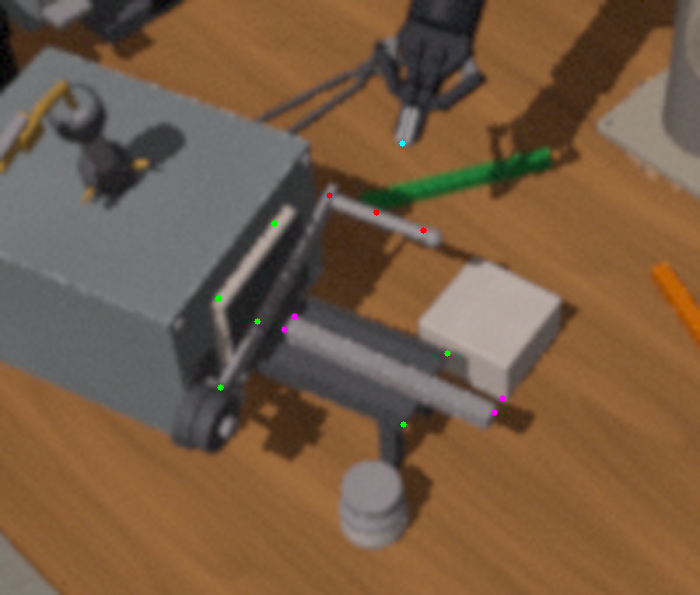

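Emit:
send_rows(steps=[[[0.2,0.05,-0.3],[-0.041,0.125,0]],[[0.25,0.1,-1.0],[-0.082,0.249,0]],[[0.3,0.1,-1.7],[-0.082,0.249,0]],[[0.5,0.15,-2.5],[-0.082,0.249,0]],[[0.6,0.2,-3.4],[-0.082,0.249,0]],[[0.6,0.2,-3.4],[-0.082,0.249,0]]])

```text
time: 3.75
tool_pos: [463.5, -88.5, 126.7]
tcp_rot: [-179.3, -29.7, 18.2]
ft_force: [-0.7, 0.7, 0.7]
finger_gap: 0.2
grip_force: 0.0
```

```bash
python3 - <<'E'
from look import *
s=sense(); print(s['joint_pos'].round(1),F(s['tool_pos']).round(1),s['tool_pos'],s['tcp_rot'],s['ft_force'],rv(Rt(30)))
# arc rows: peg angle th from 0; TCP = peg -18n + 25a
n=np.array([np.cos(np.radians(30)),.5]);a=np.array([.5,-np.cos(np.radians(30))])
for th in np.arange(0,1.06,.1):
    al=np.pi-np.arctan2(60,230)-th; pg=np.array([105+238*np.cos(al),115+238*np.sin(al)])
    t=pg-18*n+25*a; p=W((t[0],95,t[1])); print(round(th,2),pg.round(),t.round(),((p-s['tool_pos'])/30).round(2))
E
```

```text
[-35.9 -32.8 135.8  27.5  62.1  25.8] [-159.5   86.9  126.7] [463.49925526 -88.52221044 126.70356312] [-179.28051126  -29.66932588   18.24804003] [-0.74609106  0.66975433  0.68428497] [-0.00853856 -0.00889165 -0.0063357 ]
0.0 [-125.  175.] [-128.  144.] [0.9  0.58 0.59]
0.1 [-118.  198.] [-121.  167.] [1.13 0.66 1.35]
0.2 [-109.  220.] [-112.  189.] [1.42 0.75 2.08]
0.3 [-97. 240.] [-100.  210.] [1.79 0.87 2.77]
0.4 [-84. 260.] [-87. 229.] [2.22 1.02 3.42]
0.5 [-68. 278.] [-71. 247.] [2.71 1.18 4.03]
0.6 [-51. 295.] [-54. 264.] [3.25 1.36 4.58]
0.7 [-32. 309.] [-36. 279.] [3.84 1.55 5.07]
0.8 [-12. 322.] [-15. 291.] [4.48 1.76 5.49]
0.9 [  9. 333.] [  6. 302.] [5.15 1.98 5.85]
1.0 [ 31. 341.] [ 28. 311.] [5.85 2.21 6.13]
```

Emit:
send_rows(steps=[[[0.4,0.4,0.3],[0,0,0]],[[0.9,0.58,0.59],[0,0,0]],[[1.0,0.62,0.97],[0,0,0]],[[1.13,0.66,1.35],[0,0,0]],[[1.27,0.7,1.72],[0,0,0]],[[1.42,0.75,2.08],[0,0,0]],[[1.42,0.75,2.08],[0,0,0]]])

```text
time: 4.62
tool_pos: [506.9, -67.7, 192.3]
tcp_rot: [-179.5, -29.8, 18.3]
ft_force: [-6.9, -2.6, 1.1]
finger_gap: -0.2
grip_force: 3.0
```

```bash
python3 - <<'E'
from look import *
a=save('scene','e'); s=sense(); print(s['joint_pos'].round(1),F(s['tool_pos']).round(1),s['ft_force'].round(1))
print([((np.array(d['at'])*[512,384]).round(1).tolist(),round(d['confidence'],2)) for d in finder.pinpoint('door_handle','scene')[:2]], 'expected', proj(a,W((-109,85,220))))
cv2.imwrite('pics/e2.png',cv2.resize(a['img'][95:265,120:320,::-1],None,fx=3,fy=3,interpolation=cv2.INTER_CUBIC))
E
```

```text
[-29.  -30.4 127.3  24.3  64.3  35.6] [-112.1   93.1  191.8] [-6.1 -3.   1.3]
[([227.0, 154.5], 0.82)] expected [225.79615795 150.4932929 ]
```

View pics/e2.png

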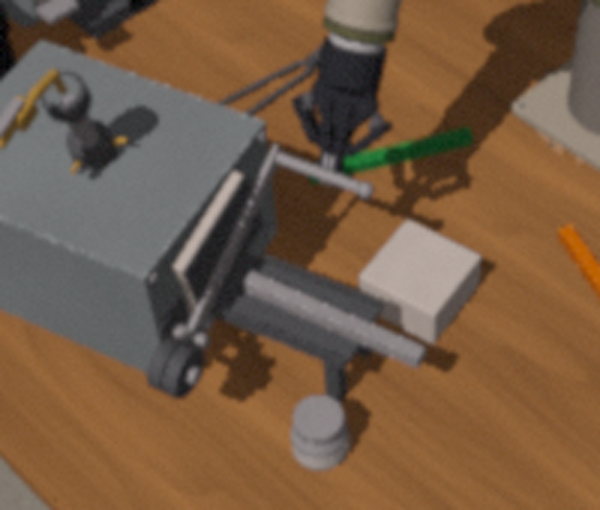

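```bash
python3 - <<'E'
from look import *
a=pickle.load(open('a.pkl','rb'))
for th in [0,.05,.1,.15,.2,.25]:
    al=np.pi-np.arctan2(60,230)-th; p=[105+238*np.cos(al),115+238*np.sin(al)]
    print(th,[proj(a,W((p[0],y,p[1]))).round(1).tolist() for y in (28,84,145)])
E
```

```text
0 [[214.8, 150.9], [228.2, 155.8], [243.1, 161.3]]
0.05 [[214.2, 149.4], [227.7, 154.3], [242.6, 159.8]]
0.1 [[213.4, 148.0], [227.0, 152.9], [242.1, 158.4]]
0.15 [[212.6, 146.7], [226.3, 151.7], [241.5, 157.2]]
0.2 [[211.8, 145.5], [225.5, 150.5], [240.8, 156.1]]
0.25 [[210.8, 144.5], [224.7, 149.5], [240.0, 155.1]]
```

```bash
python3 - <<'E'
from look import *
s=sense(); print(s['tool_pos'],rv(Rt(45)).round(3))
k=np.sqrt(.5); n=np.array([k,k]);a=np.array([k,-k])
for th in [0,.1,.15,.2,.3,.4,.5,.6,.7,.8,.9,1.0,1.05]:
    al=np.pi-np.arctan2(60,230)-th; pg=np.array([105+238*np.cos(al),115+238*np.sin(al)])
    t=pg-17*n+30*a; p=W((t[0],95,t[1])); print(round(th,2),t.round(),((p-s['tool_pos'])/30).round(2))
E
```

```text
[506.52628653 -67.80510547 191.52065275] [ 0.077 -0.255 -0.005]
0 [-116.  142.] [-0.14  0.02 -1.66]
0.1 [-109.  165.] [ 0.08  0.09 -0.9 ]
0.15 [-105.  176.] [ 0.22  0.14 -0.53]
0.2 [-100.  186.] [ 0.38  0.19 -0.17]
0.3 [-88. 207.] [0.74 0.31 0.52]
0.4 [-75. 227.] [1.17 0.45 1.18]
0.5 [-59. 245.] [1.66 0.61 1.78]
0.6 [-42. 261.] [2.2  0.79 2.33]
0.7 [-23. 276.] [2.8  0.99 2.82]
0.8 [ -3. 289.] [3.43 1.2  3.24]
0.9 [ 18. 300.] [4.1  1.42 3.6 ]
1.0 [ 40. 308.] [4.81 1.65 3.88]
1.05 [ 52. 311.] [5.17 1.77 4.  ]
```

Emit:
send_rows(steps=[[[0.0,0.05,-0.6],[0.025,-0.085,0]],[[0.08,0.09,-0.9],[0.05,-0.17,0]],[[0.15,0.12,-0.7],[0.077,-0.255,0]],[[0.22,0.14,-0.53],[0.077,-0.255,0]],[[0.38,0.19,-0.17],[0.077,-0.255,0]],[[0.55,0.25,0.18],[0.077,-0.255,0]],[[0.74,0.31,0.52],[0.077,-0.255,0]],[[0.95,0.38,0.85],[0.077,-0.255,0]],[[1.17,0.45,1.18],[0.077,-0.255,0]],[[1.17,0.45,1.18],[0.077,-0.255,0]]])

```text
time: 5.98
tool_pos: [543.0, -53.6, 227.9]
tcp_rot: [179.9, -45.1, 18.7]
ft_force: [-1.4, -0.2, -1.5]
finger_gap: 0.1
grip_force: 0.7
```

```bash
python3 - <<'E'
from look import *
a=save('scene','f'); s=sense(); print(s['joint_pos'].round(1),s['tool_pos'],F(s['tool_pos']).round(1),s['tcp_rot'],s['ft_force'].round(1))
print([((np.array(d['at'])*[512,384]).round(1).tolist(),round(d['confidence'],2)) for d in finder.pinpoint('door_handle','scene')[:2]])
for th in [.1,.2,.3,.4,.5]:
    al=np.pi-np.arctan2(60,230)-th; p=[105+238*np.cos(al),115+238*np.sin(al)]
    print(th,[proj(a,W((p[0],y,p[1]))).round(1).tolist() for y in (28,84,145)])
E
```

```text
[-33.5 -36.2 133.5  40.9  58.6  23.4] [542.43572405 -53.56112167 226.71355559] [-73.6  95.4 226.7] [179.9533979  -45.08434148  18.6432197 ] [-1.9 -1.1 -0.6]
[([222.1, 147.1], 0.56)]
0.1 [[213.4, 148.0], [227.0, 152.9], [242.1, 158.4]]
0.2 [[211.8, 145.5], [225.5, 150.5], [240.8, 156.1]]
0.3 [[209.8, 143.6], [223.7, 148.6], [239.2, 154.3]]
0.4 [[207.4, 142.2], [221.6, 147.3], [237.3, 153.1]]
0.5 [[204.8, 141.5], [219.1, 146.7], [235.1, 152.5]]
```

Emit:
send_rows(steps=[[[0.24,0.08,0.3],[0,0,0]],[[0.49,0.16,0.6],[0,0,0]],[[0.76,0.25,0.88],[0,0,0]],[[1.03,0.34,1.15],[0,0,0]],[[1.33,0.44,1.4],[0,0,0]],[[1.63,0.54,1.64],[0,0,0]],[[1.95,0.65,1.86],[0,0,0]],[[2.26,0.75,2.06],[0,0,0]],[[2.6,0.86,2.25],[0,0,0]],[[2.93,0.97,2.42],[0,0,0]]])

```text
time: 7.32
tool_pos: [630.6, -24.3, 298.8]
tcp_rot: [-180.0, -45.1, 18.6]
ft_force: [0.2, -1.0, 0.2]
finger_gap: 0.1
grip_force: 0.3
```

```bash
python3 - <<'E'
from look import *
a=save('scene','g'); s=sense(); print(s['joint_pos'].round(1),s['tool_pos'],F(s['tool_pos']).round(1),s['tcp_rot'],s['ft_force'].round(1))
print([((np.array(d['at'])*[512,384]).round(1).tolist(),round(d['confidence'],2)) for d in finder.pinpoint('door_handle','scene')[:2]])
for th in [.7,.8,.9,1,1.2,1.6]:
    al=np.pi-np.arctan2(60,230)-th; p=[105+238*np.cos(al),115+238*np.sin(al)]
    print(th,[proj(a,W((p[0],y,p[1]))).round(1).tolist() for y in (28,84,145)])
E
```

```text
[-22.7 -24.1 117.9  35.   54.7  36.2] [631.47903025 -24.16608249 299.94998431] [ 20.2  95.4 299.9] [179.98867252 -45.13951001  18.57102508] [ 0.3 -0.2  1.2]
[([207.9, 151.5], 0.59)]
0.7 [[198.7, 141.9], [213.4, 147.3], [229.8, 153.3]]
0.8 [[195.3, 143.2], [210.1, 148.7], [226.7, 154.8]]
0.9 [[191.6, 145.2], [206.7, 150.8], [223.4, 157.0]]
1 [[187.8, 147.9], [203.0, 153.6], [219.9, 159.9]]
1.2 [[179.7, 155.5], [195.2, 161.4], [212.5, 167.9]]
1.6 [[163.6, 178.1], [179.5, 184.4], [197.1, 191.5]]
```

Emit:
send_rows(steps=[[[0.35,0.12,0.15],[0,0,0]],[[0.71,0.23,0.28],[0,0,0]],[[1.07,0.35,0.4],[0,0,0]],[[1.4,0.45,0.48],[0,0,0]],[[1.4,0.45,0.48],[0,0,0]],[[1.4,0.45,0.48],[0,0,0]],[[0.6,0.2,1.2],[0,0,0]],[[-0.4,0.2,1.4],[0,0,0]],[[-1.4,0.6,1.4],[0,0,0]],[[-2.4,1.0,1.4],[0,0,0]]])

```text
time: 8.68
tool_pos: [556.8, 5.3, 340.3]
tcp_rot: [-180.0, -45.1, 18.5]
ft_force: [-0.3, 1.3, 0.6]
finger_gap: 0.1
grip_force: 0.0
```

```bash
python3 - <<'E'
from look import *
a=save('scene','h'); s=sense(); print(s['time'],s['joint_pos'].round(1),s['tool_pos'],F(s['tool_pos']).round(1),s['ft_force'].round(1))
for l in ['door_handle','bar_front','bar_back','bar']:
    print(l,[((np.array(d['at'])*[512,384]).round(1).tolist(),round(d['confidence'],2)) for d in finder.pinpoint(l,'scene')[:3]])
cv2.imwrite('pics/h2.png',cv2.resize(a['img'][95:265,120:320,::-1],None,fx=3.5,fy=3.5,interpolation=cv2.INTER_CUBIC))
E
```

```text
8.725 [-23.  -40.9 124.4  31.7  63.5  42.5] [554.67619433   6.80977343 340.31808901] [-43.1 148.9 340.3] [1.2 0.7 0.8]
door_handle [([178.9, 185.4], 0.74), ([259.9, 211.1], 0.6)]
bar_front [([200.8, 188.1], 0.82), ([222.5, 153.4], 0.65), ([342.7, 211.1], 0.56)]
bar_back [([309.7, 169.9], 0.93), ([256.2, 212.4], 0.87), ([192.1, 189.7], 0.52)]
bar [([319.3, 192.7], 0.95), ([248.3, 145.8], 0.88), ([230.6, 200.3], 0.79)]
```

View pics/h2.png

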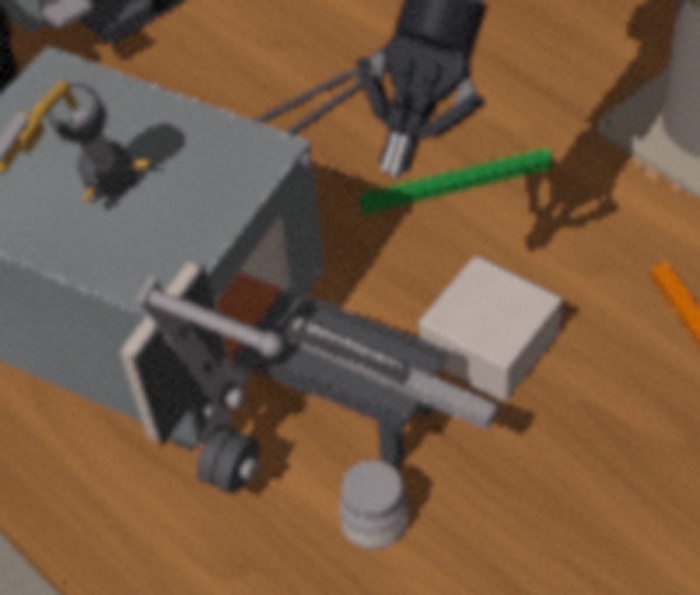

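```bash
python3 - <<'E'
from look import *
a=snapshot('scene')
fb=lambda u,z:F(onz(a,u,z)).round(1)
print('front',fb((200.8,188.1),100),fb((201.9,188.0),100),'back',fb((256.2,212.4),100),fb((255.3,212.1),100))
print('top back corner',fb((120+494/3.5,95+405/3.5),110),'bot', fb((120+487/3.5,95+427/3.5),90))
m=finder.trace('bar','scene')
for d in m:
    if d['box'][0]*512<215 : np.save('m.npy',d['mask']); ys,xs=np.nonzero(d['mask']); print(d['confidence'],(np.array(d['box'])*[512,384,512,384]).round(), cv2.minAreaRect(np.column_stack([xs,ys]).astype(np.float32)))
s=sense(); print(rv(Rt(0)).round(3))
for p in [(8,330,200),(8,330,130),(8,320,97)]: print(p,W(p).round(),sh(p).round(2))
E
```

```text
front [  0.9  33.4 100. ] [ -1.3  36.8 100. ] back [  9.7 262.9 100. ] [  9.9 259.5 100. ]
top back corner [  1.9 278.3 110. ] bot [ 16.6 277.8  90. ]
0.75 [207. 185.  53.  33.] ((230.51133728027344, 200.9759063720703), (64.45502471923828, 8.143367767333984), 25.201122283935547)
[-0.249  0.746 -0.005]
(8, 330, 200) [546. 195. 200.] [-0.39  6.32 -4.68]
(8, 330, 130) [546. 195. 130.] [-0.39  6.32 -7.01]
(8, 320, 97) [550. 185.  97.] [-0.29  6.01 -8.11]
```

Emit:
send_rows(steps=[[[0,0.8,-0.3],[-0.04,0.12,0]],[[-0.1,1.8,-0.9],[-0.08,0.25,0]],[[-0.2,2.8,-1.6],[-0.12,0.37,0]],[[-0.3,3.8,-2.4],[-0.16,0.49,0]],[[-0.35,4.8,-3.2],[-0.2,0.61,0]],[[-0.39,5.6,-4.0],[-0.249,0.746,-0.005]],[[-0.39,6.32,-4.8],[-0.249,0.746,-0.005]],[[-0.39,6.32,-5.8],[-0.249,0.746,-0.005]],[[-0.39,6.32,-5.8],[-0.249,0.746,-0.005]]])

```text
time: 10.15
tool_pos: [544.3, 194.9, 162.2]
tcp_rot: [-180.0, 0.4, 18.3]
ft_force: [-0.4, 0.5, 0.2]
finger_gap: 0.5
grip_force: 0.0
```

```bash
python3 - <<'E'
from look import *
a=save('scene','i'); w=save('wrist','w'); s=sense(); print(s['time'],s['joint_pos'].round(1),s['tool_pos'],F(s['tool_pos']).round(1),s['tcp_rot'],s['ft_force'].round(1))
K,P=w['K'],w['pose']; print(K.tolist(),P[:3,3])
def wz(u,z):
    d=np.array([u[0]-K[0,2],-(u[1]-K[1,2])]); r=np.hypot(*d); t=r/K[0,0]
    v=P[:3,:3]@np.array([np.sin(t)*d[0]/r,np.sin(t)*d[1]/r,-np.cos(t)]); return F(P[:3,3]+v*(z-P[2,3])/v[2]).round(1)
for cam in ('wrist',):
  for l in ['bar_front','bar_back','bar','brick','tin','mouth']:
    for d in finder.pinpoint(l,cam)[:2]:
      u=np.array(d['at'])*[512,384]; print(cam,l,u.round(),round(d['confidence'],2),wz(u,100 if 'bar' in l else 90 if l=='mouth' else 0))
for l in ['bar_front','bar_back','door_handle']:
    for d in finder.pinpoint(l,'scene')[:2]:
      u=np.array(d['at'])*[512,384]; print(l,u.round(1),round(d['confidence'],2),F(onz(a,u,100)).round(1))
cv2.imwrite('pics/iw.png',np.hstack([cv2.resize(w['img'],(440,330)),cv2.resize(a['img'][125:265,170:350],(360,280))[:, :].copy() if 0 else cv2.resize(a['img'][125:265,170:350],(360,330))])[:,:,::-1])
E
```

```text
10.25 [14.6  6.7 93.  -0.  80.4 86.3] [546.41336825 194.89745755 166.50818673] [  8.  330.1 166.5] [1.79990836e+02 4.93288373e-02 1.82593221e+01] [ 0.1 -0.4 -0.2]
[[297.3186396354542, 0.0, 252.67483109440997], [0.0, 297.3186396354542, 195.53746363031476], [0.0, 0.0, 1.0]] [611.12828628 215.8790217  306.20889977]
wrist bar_front [463. 336.] 0.52 [-154.5   81.2  100. ]
wrist bar_back [319. 205.] 0.74 [  9.9 280.6 100. ]
wrist bar [444. 206.] 0.9 [  8.6 167.2 100. ]
wrist bar [ 71. 300.] 0.67 [-90.8 510.  100. ]
wrist brick [349. 292.] 0.67 [-139.2  205.8    0. ]
wrist tin [378.  81.] 0.8 [116.3 196.    0. ]
wrist mouth [493. 185.] 0.28 [25.6 98.  90. ]
bar_front [342.  214.5] 0.84 [-113.9  537.1  100. ]
bar_front [201.5 188.5] 0.75 [  1.4  36.7 100. ]
bar_back [307.5 171.3] 0.91 [-245.5  355.7  100. ]
bar_back [259.7 216.3] 0.72 [ 19.3 281.  100. ]
door_handle [178.6 184.5] 0.75 [ 22.2 -48.8 100. ]
```

View pics/iw.png

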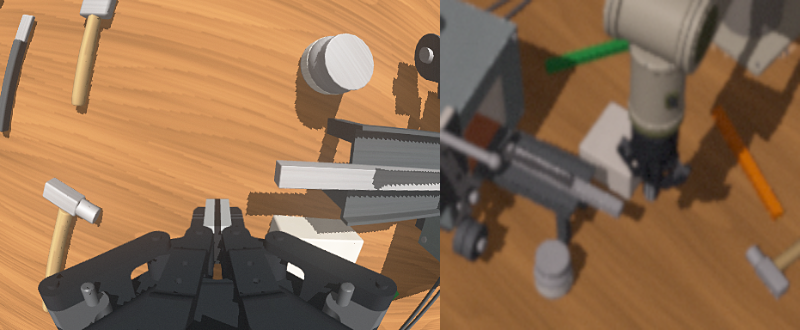

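Emit:
send_rows(steps=[[[0.22,-0.56,-1.0],[0,0,0]],[[0.22,-0.56,-2.0],[0,0,0]],[[0.22,-0.56,-2.34],[0,0,0]],[[0.22,-0.56,-2.34],[0,0,0]],[[0.32,-0.88,-2.34],[0,0,0]],[[0.43,-1.2,-2.34],[0,0,0]],[[0.54,-1.52,-2.34],[0,0,0]],[[0.64,-1.84,-2.34],[0,0,0]],[[0.64,-1.84,-2.34],[0,0,0]]])

```text
time: 11.82
tool_pos: [566.3, 139.3, 97.4]
tcp_rot: [180.0, -0.1, 18.2]
ft_force: [-0.6, 1.1, 0.4]
finger_gap: 0.3
grip_force: 0.5
```

```bash
cat >> look.py <<'E'
def wz(w,u,z):
    K,P=w['K'],w['pose']; d=np.array([u[0]-K[0,2],-(u[1]-K[1,2])]); r=np.hypot(*d); t=r/K[0,0]
    v=P[:3,:3]@np.array([np.sin(t)*d[0]/r,np.sin(t)*d[1]/r,-np.cos(t)]); return F(P[:3,3]+v*(z-P[2,3])/v[2]).round(1)
def status(n):
    a=save('scene',n); w=save('wrist',n+'w'); s=sense(); print(s['time'],s['tool_pos'].round(1),F(s['tool_pos']).round(1),s['ft_force'].round(1))
    for l in ['bar_front','bar_back','door_handle']:
      for d in finder.pinpoint(l,'scene')[:3]:
        u=np.array(d['at'])*[512,384]; print('scene',l,u.round(1),round(d['confidence'],2),F(onz(a,u,100)).round(1))
    for l in ['bar_back','bar']:
      for d in finder.pinpoint(l,'wrist')[:2]:
        u=np.array(d['at'])*[512,384]; print('wrist',l,u.round(),round(d['confidence'],2),wz(w,u,100))
    cv2.imwrite(f'pics/{n}m.png',np.hstack([cv2.resize(w['img'],(440,330)),cv2.resize(a['img'][125:265,170:350],(360,330))])[:,:,::-1])
E
python3 -c "
from look import *
status('j')"
```

```text
11.925 [565.8 139.3  96.7] [  9.  271.2  96.7] [-0.9 -0.6  0.4]
scene bar_front [252.2 208.9] 0.73 [  2.3 243.7 100. ]
scene bar_front [195.8 186.6] 0.67 [  2.8  13.2 100. ]
scene bar_front [220.7 152. ] 0.67 [-189.    13.7  100. ]
scene bar_back [311.8 173.3] 0.68 [-243.4  373.9  100. ]
scene bar_back [254.8 209.2] 0.59 [ -0.6 252.6 100. ]
scene door_handle [181.4 185.9] 0.97 [ 23.2 -36.1 100. ]
scene door_handle [226.  242.1] 0.69 [163.1 224.2 100. ]
wrist bar_back [278. 242.] 0.74 [ 13.9 257.7 100. ]
wrist bar_back [499. 198.] 0.27 [ 37.2 112.4 100. ]
wrist bar [459. 236.] 0.62 [ 13.  143.5 100. ]
```

View pics/jm.png

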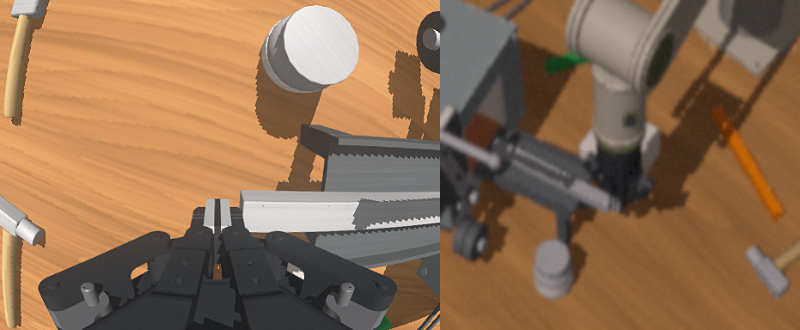

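Emit:
send_rows(steps=[[[0.095,-0.267,0],[0,0,0]],[[0.19,-0.534,0],[0,0,0]],[[0.285,-0.801,0],[0,0,0]],[[0.38,-1.068,0],[0,0,0]],[[0.475,-1.335,0],[0,0,0]],[[0.57,-1.602,0],[0,0,0]],[[0.665,-1.869,0],[0,0,0]],[[0.76,-2.136,0],[0,0,0]],[[0.855,-2.403,0],[0,0,0]],[[0.95,-2.67,0],[0,0,0]]])

```text
time: 13.42
tool_pos: [593.4, 60.6, 96.0]
tcp_rot: [-179.9, 0.0, 18.3]
ft_force: [-2.1, 6.3, 1.7]
finger_gap: -0.1
grip_force: 3.1
```

```bash
python3 -c "
from look import *
status('k')"
```

```text
13.525 [593.8  59.5  96.1] [ 10.5 186.7  96.1] [-0.3  1.4 -0.3]
scene bar_front [177.4 180. ] 0.82 [  5.9 -64.1 100. ]
scene bar_front [340.6 217. ] 0.56 [-101.6  536.   100. ]
scene bar_back [311.1 170.8] 0.79 [-253.7  367.   100. ]
scene bar_back [177.8 176.6] 0.75 [ -8.8 -71.4 100. ]
scene bar_back [211.6 122.7] 0.66 [-317.4  -98.6  100. ]
scene door_handle [181.  184.9] 0.72 [ 19.9 -39.9 100. ]
wrist bar_back [276. 240.] 0.89 [ 16.6 174.1 100. ]
wrist bar_back [237.  66.] 0.68 [101.7 193.3 100. ]
wrist bar [457. 238.] 0.84 [ 13.9  61.4 100. ]
```

View pics/km.png

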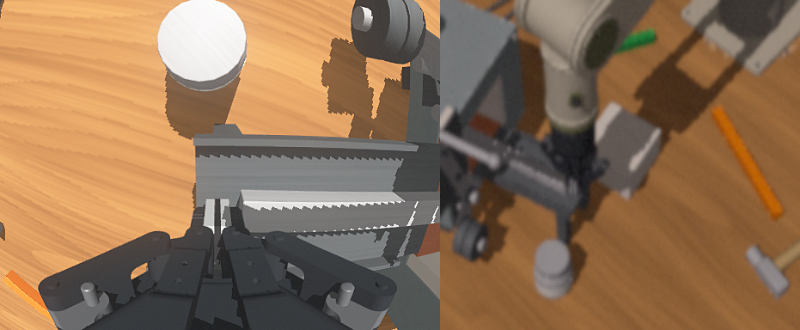

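Emit:
send_rows(steps=[[[0.065,-0.198,0],[0,0,0]],[[0.13,-0.396,0],[0,0,0]],[[0.195,-0.594,0],[0,0,0]],[[0.26,-0.792,0],[0,0,0]],[[0.325,-0.99,0],[0,0,0]],[[0.39,-1.188,0],[0,0,0]],[[0.455,-1.386,0],[0,0,0]],[[0.52,-1.584,0],[0,0,0]],[[0.52,-1.584,0],[0,0,0]]])

```text
time: 14.9
tool_pos: [609.3, 12.3, 96.2]
tcp_rot: [-180.0, 0.0, 18.3]
ft_force: [-0.7, 2.4, 0.2]
finger_gap: 0.1
grip_force: 1.2
```

Emit:
send_rows(steps=[[[-0.1,0.3,0],[0,0,0]],[[-0.26,0.8,0],[0,0,0]],[[-0.52,1.6,0.4],[0,0,0]],[[-0.78,2.4,1.5],[0,0,0]],[[-1.0,3.2,2.5],[0,0,0]],[[-1.3,4.2,3.5],[0,0,0]],[[-1.3,4.2,3.5],[0,0,0]]])

```text
time: 15.78
tool_pos: [571.3, 141.2, 204.9]
tcp_rot: [180.0, -0.3, 18.5]
ft_force: [0.2, -0.2, 0.2]
finger_gap: 0.1
grip_force: 0.0
```

```bash
python3 -c "
from look import *
status('l')"
```

```text
15.875 [570.2 138.8 201.2] [ 13.  269.4 201.2] [-0.1 -0.5 -1. ]
scene bar_front [341.9 216.4] 0.86 [-106.1  539.3  100. ]
scene bar_front [221.8 153.6] 0.51 [-183.4   21.5  100. ]
scene bar_back [310.5 170.2] 0.79 [-255.6  363.8  100. ]
scene bar_back [217.4 195.3] 0.76 [  3.3 104.  100. ]
scene door_handle [179.5 184.1] 0.87 [ 19.  -46.8 100. ]
scene door_handle [340.4 291.8] 0.18 [165.3 626.6 100. ]
wrist bar_back [406. 195.] 0.8 [ 14.8 125.4 100. ]
wrist bar_back [313.  87.] 0.24 [106.6 220.1 100. ]
wrist bar [489. 195.] 0.76 [ 15.9  11.1 100. ]
```

View pics/lm.png

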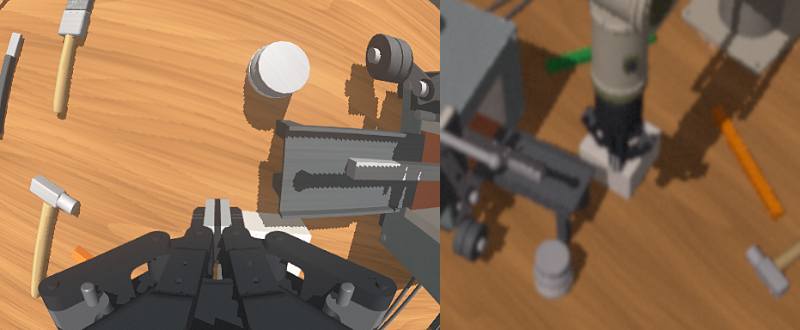

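```bash
python3 -c "
from look import *
w=snapshot('wrist')
k=512/440
for v,z in [((279,217),102),((278,123),102),((280,160),90),((346,160),110),((350,181),90)]: print(v,wz(w,(v[0]*k,v[1]*k),z))
s=sense(); print(s['ft_force'],s['qd'].round(2))
"
```

```text
(279, 217) [-41.  201.5 102. ]
(278, 123) [ 57.9 209.4 102. ]
(280, 160) [ 18.5 202.4  90. ]
(346, 160) [ 24.1 135.9 110. ]
(350, 181) [ -5.6 115.2  90. ]
[-1.18814668 -0.77138515  0.74935653] [ 0.15 -0.18 -0.43  0.18  0.07  0.01]
```

```bash
python3 -c "
from look import *
print(order.hand_in())"
```

```text
the job is handed in; nothing more can be done
None
```

The job is handed in, with no verdict returned: the door stands raised at its stop, by my camera measurements about 120 mm of the bar's 240 mm is inside the mouth and near its middle line, and the arm is clear of everything.

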